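# Hang the dial gauge plate on the latching hook, scale outward

## Robot

A 7-joint arm with a two-finger parallel gripper is mounted at the origin on a cart in front of the work surface, level with it; the furniture and walls round the work are solid. World frame = base frame: x ahead of the robot, y to its left, z up, the work surface at z = 0. Lengths are in m, angles in rad, forces in N, time in s.
With the tool pointing down it reaches from about 0.425 to 0.875 m from the base axis. Payload 9.9 kg.
Tool frame: the origin (TCP) lies midway between the tips of the shut fingers; the grasp point (between the pads) lies 19 mm behind it; z points along the fingers, y is the line along which they close (so a half turn about z gives the same grasp; the last joint's range is limited). The gripper opens to 85 mm and grips with 20 to 120 N. Pads are 22 mm wide; open, the fingers measure 114 mm over their backs; the gripper's body (76 mm by 85 mm) begins 54 mm behind the grasp point. The pads swing forward as they close: fully open they stand 13 mm farther back than shut.
Start: joints at [-1.399, 0.576, 0.025, 1.437, -0.015, 1.129, -0.057], TCP at [0.171, 0.653, 0.231] pointing down, gripper open.
Joint ranges: [-2.76, 2.76], [-0.34, 2.15], [-1.52, 1.57], [0.19, 2.46], [-1.09, 4.23], [0.17, 1.99], [-2.82, 2.82]. Speed limits (rad/s): [2.22, 2.22, 3.01, 3.01, 3.14, 3.14, 3.14].

## Interface

Orientations are given as [roll, pitch, yaw] about the fixed x, y, z axes, in that order (R = Rz(yaw) Ry(pitch) Rx(roll)).
In Python, from workcell import bot, solve_ik, read_state, eyes gives the robot as it stands. Calls block until the motion is done:
- bot.reach(position, orientation): joint-space move of the TCP to a pose.
- bot.movel(position, rotation=None, speed=0.15): straight line of the TCP; rotation=None keeps the orientation; speed is the mean speed in m/s.
- bot.movej(angles): joint-space move.
- bot.move_gripper(opening, squeeze=None): opening from 0.0 (shut) to 1.0 (fully open); squeeze is the grip in N (None keeps the last); returns when the fingers have stopped.
- bot.pause(seconds).
- solve_ik(position, orientation): joint angles nearest the present ones, or None.
- read_state(): the state.
- eyes.capture(name): name is "scene" or "top" or "wrist"; returns a dict with "img" (420x560x3 uint8, red, green, blue), "vertical_fov" (degrees; the focal length in pixels is half the picture's height over the tangent of half this angle, whatever the lens; pixels are square), "cx", "cy" (the principal point, pixels), "origin" and "rotation" of the camera in the world. Camera axes: x right, y down, z forward; pixel columns grow to the right and rows downward; lengths in m; the calibration is good to about 2 mm. A picture is of the moment at which its call begins. There is no depth.
A pose or a line that the arm cannot do raises bot.PlanningError and nothing moves.
- bot.close_job(): hands the job in; it is judged then, once.
Trained networks look in the newest picture that a camera, given by its name, has taken for a name from the list of things; names that differ only in an ending like _2 or _b are one class to them, and where a whole thing is asked for, a point or a joint stands for the part that bears it (a point fixed in the world has none). Each returns a list of dicts, best first, with "confidence" (0 to 1); they miss things now and then, are a little off and sometimes report something else, mostly with a low value. They report only what shows in the picture. A call takes as long as a camera call. They do not tell look-alikes from the thing itself.
- eyes.regions_of(camera, label): "region" (420x560 bool, what is visible of it) and "box" ([centre column, centre row, width, height] in pixels, round what is visible of it).
- eyes.tip_of(camera, label): "point" ([row, column] in pixels: a listed point, or the origin of a listed thing).
The state is a dict: "t": time; "joint_pos": joint angles; "qvel": joint speeds; "tau": joint torques, N m; "tcp_pos": TCP position; "tcp_rot": TCP orientation; "contact_force": force on the tool from outside, world axes, zero at the start; "ft_torque": the same for the moment, N m; "grip_width": opening from 0.0 (shut) to 1.0 (fully open); "gripper_force": force on a finger pad.
Only numpy, scipy, OpenCV 4.12 (cv2) and the standard library are available. Lean on these libraries where they do the work, as an engineer would, in place of code of your own. Each camera call takes 0.05 s, during which the arm holds its last target. There are 200 camera calls.

## Task

Take the aluminium gauge plate out of its slotted rest and hang it by its eye on the arm of the hook stand, with the graduated face pointing outward, away from the stand's post. The arm's height is not known beforehand, so feel for it gently; push the plate along the arm past the spring latch until the latch has sprung up in front of it, lower it until the arm bears it, and only then let go. Never force the plate against the stand, and do not disturb the things around.

Things in the scene. Friction and masses are not known exactly. Their poses are not given: they have to be found in the camera images.
- gauge: Aluminium gauge plate, 8 mm thick, upright in the rest at the start. Origin: middle of its lower edge; z up, y along its width, x normal to it. Face toward its own -x: marked (arc of 13 dark lines, hub, pointer); other face plain. Panel 64 mm wide from z 0 to 58; above it a tab 34 mm wide, z 58 to 126, with a through eye 16 mm wide, z 58 to 73. Grip the solid tab, z 73 to 126, across the 8 mm. 0.12 kg.
- gauge_eye (a point): Middle of the upper edge of the gauge's eye, at (0, 0, 73 mm) in the gauge's frame; this edge bears on the arm when the gauge hangs.
- rest: Slotted rest: grey plastic block 54 (x) x 96 (y) x 34 mm high, fixed, origin at the centre of its underside. Slot along y, 10 mm wide, 68 mm long, floor 12 mm above the worktop. It may be turned any way round; the gauge stands in the slot with its axes parallel to the rest's.
- stand: Hook stand, fixed: base plate, post, and on the post a clamp with one straight level arm, a round bar 8 mm thick over y = 0, pointing outward to -x. Origin: on the worktop, straight below where the gauge is to hang. The arm's centre line is 100 to 160 mm above the worktop, different each time and not reported. It is a little springy: 1 mm per 8 N.
- post_foot (a point): Foot of the stand's post, at (95, 0, 0) mm in the stand's frame. Post 12 mm thick, 192 mm high; base plate 84 x 84 x 14 mm round it; clamp block 30 x 26 x 28 mm at the arm's height, with a small screw head on its -y side.
- nose_foot (a point): Point on the worktop straight below the arm's rounded free end, at (-58, 0, 0) mm in the stand's frame. From x = -54 to -42 mm the arm is bare on top and stiff, so its height can be felt there from above.
- latch_foot (a point): Point on the worktop below the spring latch's hinge, at (-40, 0, 0) mm in the stand's frame. The latch, a 3.6 mm thick bar on the arm, rises from it to a free end at x = -8 mm, 11.5 mm above the arm's top. Pushing the eye along the arm wedges it down (up to 10 N). The eye has only 7 mm to spare on the arm, so it cannot be lifted over the latch.
- collar_foot (a point): Point on the worktop below the fixed collar's outward face, at (8.5, 0, 0) mm in the stand's frame; collar 20 mm in diameter. The latch springs up once the plate's middle is beyond about x = -2 mm (stand frame); the plate then sits between latch and collar, its middle at x = -3 to +4.5 mm.
- fuse_tin: Bystander, to be left alone: small tin with a green lid, 40 x 56 x 22 mm; loose; origin at the centre of its underside.
- vial_b: Bystander, to be left alone: sample vial with a black cap, 30 x 30 x 50 mm; loose; origin at the centre of its underside.
- timer: Bystander, to be left alone: white square timer, 62 x 62 x 19 mm; loose; origin at the centre of its underside.
- reagent_2: Bystander, to be left alone: white reagent bottle, 56 x 56 x 118 mm; loose; origin at the centre of its underside.
- weight_50g: Bystander, to be left alone: small knobbed weight, 21 x 21 x 22 mm; loose; origin at the centre of its underside.
- beaker_b: Bystander, to be left alone: low clear beaker, 53 x 59 x 56 mm; loose; origin at the centre of its underside.
There are look-alikes about, which are no part of the job. Of the things that look like the rest, the larger one is meant. What is shaped like the gauge but brown or green is not meant.

How it is judged:
By the outcome, as a careful person would: the job done as asked, in the order asked, and still so for the second after the job is handed in, with the robot touching nothing.
It also fails if it takes over 54 s, if anything falls off the work surface, if the arm or the gripper's body presses on something with over 40 N, if the wrist force passes 120 N, or if a joint passes its speed limit or range.

## Working session

There is one attempt and no reset: what is moved stays moved. The work goes in short steps, each a Python script; the robot and the scene stay as the last script left them, time stands still between calls to the robot, and variables do not carry over. Pictures are saved under pics/ and viewed, at most 10 in all, crops included, and the job is handed in when it is done.

```bash
ls; mkdir -p pics; cat > h.py <<'E'
import numpy as np, cv2
from workcell import bot, solve_ik, read_state, eyes
def ray(c,row,col):
    f=c["img"].shape[0]/2/np.tan(np.radians(c["vertical_fov"])/2)
    d=np.array(c["rotation"])@np.array([(col-c["cx"])/f,(row-c["cy"])/f,1.])
    return np.array(c["origin"]),d
def onz(c,p,z=0.):
    o,d=ray(c,*p); return (o+d*(z-o[2])/d[2])
def pix(c,P):
    f=c["img"].shape[0]/2/np.tan(np.radians(c["vertical_fov"])/2)
    q=np.array(c["rotation"]).T@(np.array(P)-np.array(c["origin"])); return np.array([c["cy"]+f*q[1]/q[2],c["cx"]+f*q[0]/q[2]])
E
python3 - <<'E'
from h import *
ims=[]
for n in ["scene","top"]:
    c=eyes.capture(n); ims.append(c["img"])
    print(n,c["vertical_fov"],c["cx"],c["cy"],np.round(c["origin"],3),np.round(c["rotation"],3).tolist())
    for l in ["gauge","gauge_eye","rest","stand","post_foot","nose_foot","latch_foot","collar_foot","reagent_2","beaker_b","vial_b","timer","fuse_tin","weight_50g"]:
        z=0.
        for r in eyes.tip_of(n,l)[:3]:
            p=r["point"]; print(l,round(r["confidence"],2),np.round(p,1),np.round(onz(c,p,0.012 if l=="gauge" else 0.085 if l=="gauge_eye" else 0)[:2],3))
    cv2.imwrite(f"pics/{n}0.png",cv2.resize(c["img"][:,:,::-1],(784,588),interpolation=cv2.INTER_CUBIC))
print(read_state()["t"])
E
```

```text
pics
scene 49.051284210531364 279.3721858925538 207.30513829943095 [-0.013 -0.621  0.926] [-2.348, 0.011, -0.776]Traceback (most recent call last):
  File "<stdin>", line 9, in <module>
  File "h.py", line 8, in onz
    o,d=ray(c,*p); return (o+d*(z-o[2])/d[2])
                                        ~^^^
IndexError: invalid index to scalar variable.
```

```bash
sed -i 's/np.array(c\["rotation"\])/Rot.from_euler("xyz",c["rotation"]).as_matrix()/; 1a from scipy.spatial.transform import Rotation as Rot' h.py
python3 - <<'E'
from h import *
ims=[]
for n in ["scene","top"]:
    c=eyes.capture(n); ims.append(c["img"])
    print(n,c["vertical_fov"],c["cx"],c["cy"],np.round(c["origin"],3),np.round(c["rotation"],3).tolist())
    for l in ["gauge","gauge_eye","rest","stand","post_foot","nose_foot","latch_foot","collar_foot","reagent_2","beaker_b"]:
        for r in eyes.tip_of(n,l)[:3]:
            p=r["point"]; print(l,round(r["confidence"],2),np.round(p,1),np.round(onz(c,p,0.012 if l=="gauge" else 0.085 if l=="gauge_eye" else 0)[:2],3))
    cv2.imwrite(f"pics/{n}0.png",cv2.resize(c["img"][:,:,::-1],(784,588),interpolation=cv2.INTER_CUBIC))
print(read_state()["t"],read_state()["tcp_rot"])
E
```

```text
scene 49.051284210531364 279.3721858925538 207.30513829943095 [-0.013 -0.621  0.926] [-2.348, 0.011, -0.776]
gauge 0.96 [291.2 361.5] [ 0.569 -0.293]
gauge 0.84 [266.3 317.6] [ 0.55  -0.169]
gauge 0.66 [273.3 392. ] [ 0.664 -0.313]
gauge_eye 0.74 [250.2 321. ] [ 0.547 -0.178]
gauge_eye 0.62 [256.8 398.2] [ 0.659 -0.319]
gauge_eye 0.56 [273.9 366.7] [ 0.568 -0.298]
rest 0.81 [238.8 331.2] [ 0.652 -0.126]
rest 0.67 [267.7 318.4] [ 0.556 -0.167]
stand 0.73 [206.1 222.1] [0.525 0.178]
post_foot 0.88 [191.4 246.1] [0.616 0.176]
collar_foot 0.83 [209.  225.7] [0.525 0.162]
reagent_2 0.8 [183.6 170. ] [0.476 0.366]
beaker_b 0.63 [312.  404.9] [ 0.602 -0.396]
beaker_b 0.6 [206.  219.8] [0.521 0.183]
beaker_b 0.17 [209.  225.3] [0.524 0.162]
top 46.60320087988002 275.13207874821524 207.95466161539838 [0.266 0.    1.594] [-2.955, -0.013, -1.569]
gauge 0.76 [180.7 361.5] [ 0.66  -0.309]
gauge 0.72 [210.8 316.9] [ 0.557 -0.158]
gauge 0.54 [203.4 357.6] [ 0.582 -0.294]
gauge_eye 0.73 [204.1 365.6] [ 0.566 -0.305]
gauge_eye 0.68 [207. 319.] [ 0.556 -0.158]
gauge_eye 0.5 [174.6 362.6] [ 0.662 -0.299]
rest 0.83 [182.6 303.5] [ 0.655 -0.116]
rest 0.76 [207.8 321.6] [ 0.569 -0.175]
collar_foot 0.82 [222.  217.4] [0.52 0.17]
collar_foot 0.29 [210.3 321. ] [ 0.561 -0.173]
reagent_2 0.66 [235.7 154. ] [0.474 0.377]
beaker_b 0.57 [196.2 389.8] [ 0.61  -0.405]
1.2 [ 3.14157601e+00 -3.77499162e-05  2.88574014e+00]
```

View pics/scene0.png

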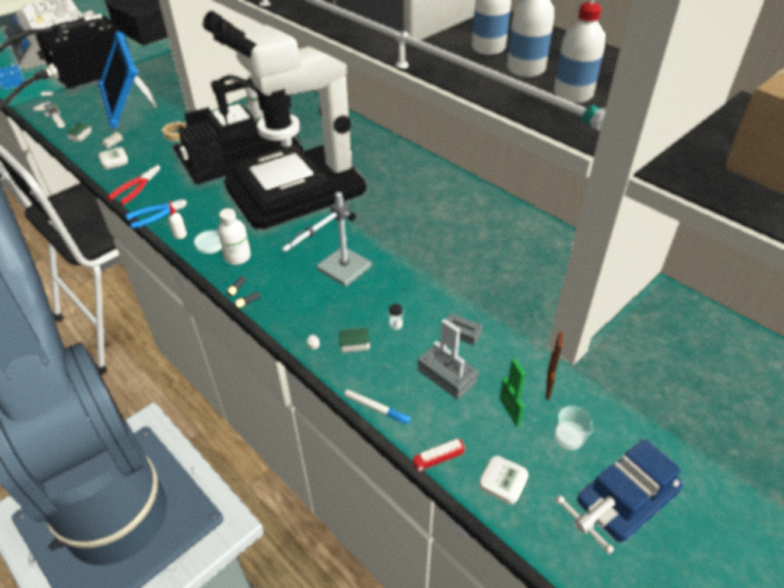

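View pics/top0.png

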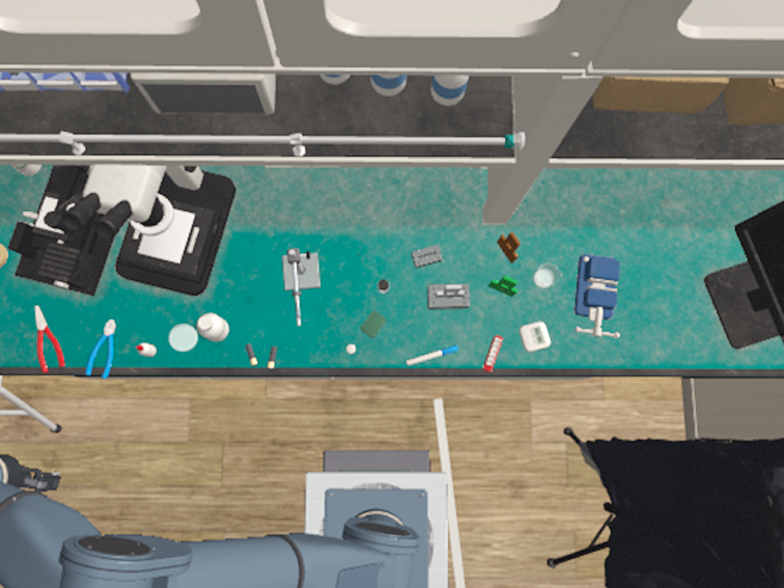

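```bash
python3 - <<'E'
from h import *
bot.move_gripper(0.45)
def look(p,yaw,name,labs):
    bot.reach(p,[np.pi,0,yaw]); c=eyes.capture("wrist")
    print(name,read_state()["t"],np.round(read_state()["joint_pos"],2),np.round(c["origin"],3),np.round(c["rotation"],3),c["vertical_fov"])
    for l in labs:
        for r in eyes.tip_of("wrist",l)[:3]:
            q=r["point"]; print(l,round(r["confidence"],2),np.round(q,1),np.round(onz(c,q,0.012 if l=="gauge" else 0.085 if l=="gauge_eye" else 0)[:2],4))
    cv2.imwrite(f"pics/{name}.png",cv2.resize(c["img"][:,:,::-1],(784,588),interpolation=cv2.INTER_CUBIC))
for y in (np.pi/2,-np.pi/2): print(solve_ik([0.46,0.17,0.40],[np.pi,0,y]), solve_ik([0.52,-.165,.3],[np.pi,0,y]))
look([0.46,0.17,0.40],np.pi/2,"st1",["stand","post_foot","nose_foot","latch_foot","collar_foot"])
look([0.50,-.165,.33],np.pi/2,"re1",["gauge","gauge_eye","rest"])
E
```

```text
[-0.893996    0.2029785   0.56811931  1.61719737 -0.11129489  1.35393009
 -0.31120071] [-0.41084945  0.47854225  1.00003107  1.69331959 -0.42745906  1.20744117
  0.69426944]
[-0.38397281  0.18238309 -0.08203269  1.60180006  0.01520532  1.35803324
  2.67373076] [-0.51949844  0.6619172   1.3630084   1.69592364 -0.6650856   1.34462359
 -2.17737024]
st1 3.8833 [-0.9   0.2   0.57  1.62 -0.11  1.35 -0.31] [0.46  0.242 0.542] [2.86e+00 1.00e-03 3.00e-03] 58.452916383552065
post_foot 0.59 [148.2 386.9] [0.6179 0.1816]
collar_foot 0.27 [394.6 338.6] [ 0.5696 -0.2461]
re1 5.4833 [-0.32  0.35  0.79  1.68 -0.26  1.22  0.53] [ 0.501 -0.093  0.473] [2.861e+00 0.000e+00 2.000e-03] 58.452916383552065
gauge 0.8 [165.6 316.4] [ 0.5502 -0.1656]
gauge 0.64 [260.5 329.7] [ 0.5718 -0.2921]
gauge 0.63 [ 32.3 341.7] [ 0.5738 -0.0152]
gauge_eye 0.87 [293.9 418. ] [ 0.6636 -0.3018]
gauge_eye 0.71 [178.  326.7] [ 0.5536 -0.1672]
rest 0.8 [167.9 319.1] [ 0.555  -0.1704]
rest 0.77 [125.9 398.5] [ 0.6509 -0.1183]
```

View pics/st1.png

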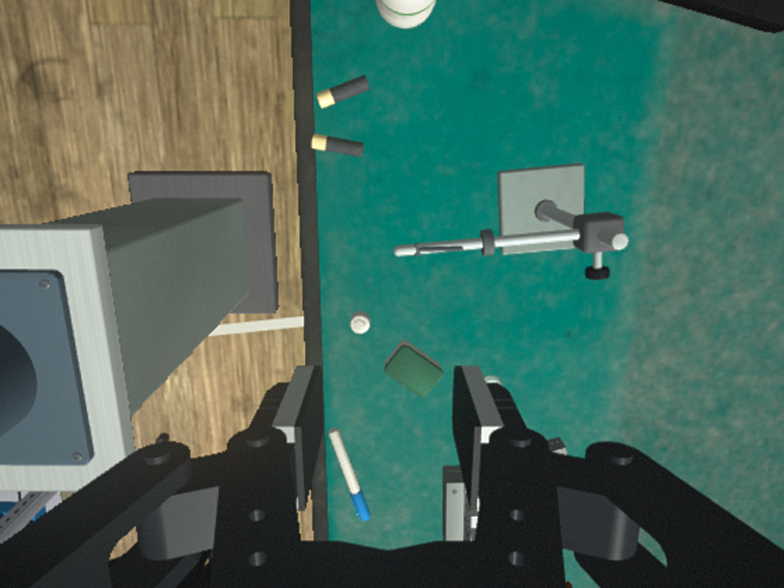

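View pics/re1.png

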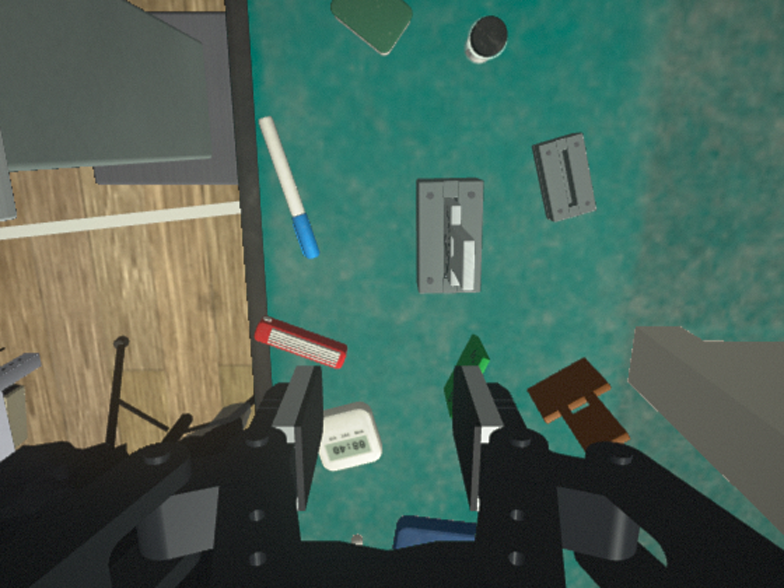

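```bash
python3 - <<'E'
import cv2,numpy as np
a=cv2.imread("pics/st1.png");b=cv2.imread("pics/re1.png");t=cv2.imread("pics/top0.png");s=cv2.imread("pics/scene0.png")
z=lambda i,x0,y0,w,h,W,H:cv2.resize(i[y0:y0+h,x0:x0+w],(W,H),interpolation=cv2.INTER_CUBIC)
L=np.vstack([z(a,380,150,260,140,520,280),np.hstack([z(s,310,180,70,110,204,320),z(s,410,310,80,90,284,320),np.zeros((320,32,3),np.uint8)])])
R=np.vstack([z(b,410,170,80,130,260,422),z(t,270,240,60,90,119,178).repeat(1,0) if 0 else cv2.copyMakeBorder(z(t,270,240,60,90,119,178),0,0,0,141,cv2.BORDER_CONSTANT)])
cv2.imwrite("pics/c1.png",np.hstack([L,R]))
E
```

```text
(no output)
```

View pics/c1.png

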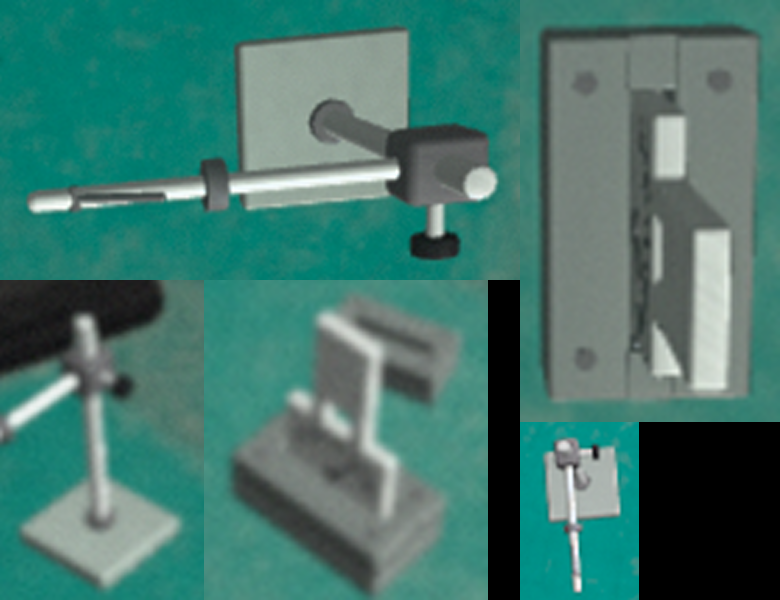

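```bash
cat > fit.py <<'E'
from h import *
from scipy.optimize import least_squares
def cam(o,r,fov,cx,cy): return dict(img=np.zeros((420,560,3)),vertical_fov=fov,cx=cx,cy=cy,origin=o,rotation=r)
def sol(obs,x0,sig=None):
    def f(p):
        R=Rot.from_euler("z",p[2]).as_matrix()
        return np.concatenate([(pix(c,R@np.array([a[0],a[1],a[2] if a[2] is not None else p[3]])+[p[0],p[1],0])-px)*w for c,a,px,w in obs])
    return least_squares(f,x0,loss="soft_l1")
d2r=lambda u,v:np.array([(v+.5)/1.4-.5,(u+.5)/1.4-.5])
E
python3 - <<'E'
from fit import *
c=eyes.capture("wrist");fov,cx,cy=c["vertical_fov"],c["cx"],c["cy"]
C=eyes.capture("top")
# offset of camera in tool known: shift from current capture
o=np.array(c["origin"])+np.array([0.46,.17,.40])-np.array([.5,-.165,.33])
s=cam(o,c["rotation"],fov,cx,cy)
A=[((-.058,0,None),(395,250.5)),((.0085,0,None),(482.5,243)),((.08,0,None),(579,234.5)),((.095,0,.192),(620.5,241.5)),((.053,.042,.014),(499,172.5)),((.137,.042,.014),(583.5,164.5)),((.053,-.042,.014),(504,254))]
obs=[(s,a,d2r(*p),1) for a,p in A]+[(C,(-.058,0,None),d2r(298.7,323.7),1),(C,(.095,0,.192),d2r(294.2,251.6),1)]
r=sol(obs,[.525,.17,0,.13]);print(r.x,np.round(r.fun,1))
A=[((-.027,.048,.034),(418.3,181.7)),((.027,.048,.034),(482.3,182.3)),((-.027,-.048,.034),(419.2,292.5)),((.027,-.048,.034),(480.2,291.5)),((0,0,.138),(468.8,265.1))]
r=sol([(c,a,d2r(*p),1) for a,p in A],[.555,-.165,0,0]);print(r.x,np.round(r.fun,1))
E
```

```text
[0.52342564 0.17142333 0.09189804 0.15478625] [ 0.4 -0.9  0.2 -0.   0.2 -0.2  0.1 -0.1 -0.7  1.6 -0.6  2.8  1.  -0.3
  0.8 -0.2 -0.5 -1.8]
[ 0.55380432 -0.16787305  0.02703323  0.        ] [-0.5 -0.5 -2.1  1.   1.1 -0.5  0.8  0.5  0.2 -0.2]
```

```bash
python3 - <<'E'
from h import *
P=lambda k:print(k,round(read_state()["t"],2),np.round(read_state()["contact_force"],1),np.round(read_state()["tcp_pos"],4),round(read_state()["grip_width"],3),np.round(read_state()["gripper_force"],1))
x,y,yw=.5538,-.1679,np.pi/2+.022
bot.reach([x,y,.20],[np.pi,0,yw]);P(0)
bot.movel([x,y,.101],speed=.1);P(1)
bot.move_gripper(0.0,20);P(2)
E
```

```text
0 6.35 [ 0.1 -0.4  0.2] [ 0.5537 -0.1686  0.2009] 0.451 0.0
1 7.49 [-0.6 -0.1  0.4] [ 0.5542 -0.1681  0.1016] 0.45 0.0
2 7.86 [-2.1  0.5  6.5] [ 0.5538 -0.168   0.1014] 0.093 23.7
```

```bash
python3 - <<'E'
from h import *
P=lambda k:print(k,round(read_state()["t"],2),np.round(read_state()["contact_force"],1),np.round(read_state()["tcp_pos"],4),round(read_state()["grip_width"],3),np.round(read_state()["gripper_force"],1))
bot.move_gripper(0.0,60);P(0)
bot.movel([.5538,-.1679,.15],speed=.06);P(1)
bot.movel([.5538,-.1679,.29],speed=.2);P(2)
yw=np.pi/2+.092
R=Rot.from_euler("z",.092).as_matrix()
w=R@[-.085,0,0]+[.5234,.1714,.29]
bot.reach(w,[np.pi,0,yw]);P(3)
c=eyes.capture("wrist")
for l in ["nose_foot","latch_foot","collar_foot","gauge_eye","post_foot"]:
    for r in eyes.tip_of("wrist",l)[:2]: print(l,round(r["confidence"],2),np.round(r["point"],1),np.round(onz(c,r["point"]),4))
cv2.imwrite("pics/hov.png",cv2.resize(c["img"][:,:,::-1],(784,588),interpolation=cv2.INTER_CUBIC))
for p in [(-.058,0,.155),(-.04,0,.159),(.0085,0,.155),(.08,0,.155),(.095,0,.192)]: print(p,np.round(pix(c,R@p+[.5234,.1714,0])[::-1]*1.4,1))
E
```

```text
0 8.07 [-1.1  1.3  6.6] [ 0.5539 -0.168   0.1015] 0.086 59.0
1 9.04 [-0.1 -0.7 -1.7] [ 0.5536 -0.1677  0.1497] 0.083 58.3
2 9.89 [ 0.4 -0.7 -1.6] [ 0.5533 -0.1675  0.2888] 0.089 58.3
3 11.21 [ 1.  -0.6 -1.4] [0.4393 0.1626 0.29  ] 0.088 58.4
collar_foot 0.48 [165.4 432.5] [0.6196 0.1812 0.    ]
gauge_eye 0.67 [263.6 276.3] [0.4505 0.042  0.    ]
post_foot 0.65 [166.8 432.9] [0.6204 0.1796 0.    ]
post_foot 0.38 [249.1 259.7] [0.4284 0.0595 0.    ]
(-0.058, 0, 0.155) [434.9 278.3]
(-0.04, 0, 0.159) [469.1 280. ]
(0.0085, 0, 0.155) [557.  278.1]
(0.08, 0, 0.155) [688.2 278. ]
(0.095, 0, 0.192) [762.3 296.7]
```

View pics/hov.png

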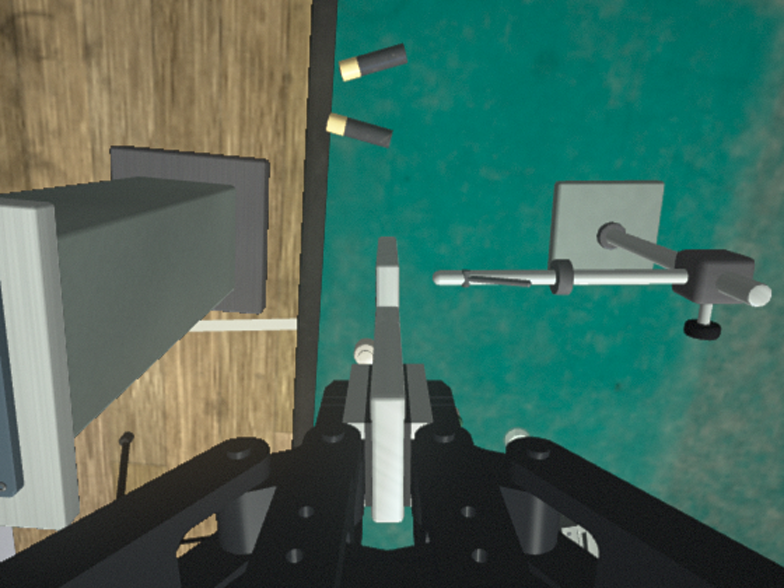

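```bash
python3 - <<'E'
from h import *
c=eyes.capture("wrist");R=Rot.from_euler("z",.092).as_matrix();t=np.array(read_state()["tcp_pos"])
for p in [(0,.032,0),(0,.032,.058),(0,.017,.058),(0,.017,.126),(0,-.017,.126)]:
  for dx in (-.004,.004): print(p,np.round(pix(c,t+R@(np.array(p)+[dx,0,-.089]))[::-1]*1.4,1))
E
```

```text
(0, 0.032, 0) [376.9 235.5]
(0, 0.032, 0) [394.9 235.5]
(0, 0.032, 0.058) [373.7 263.6]
(0, 0.032, 0.058) [397.3 263.6]
(0, 0.017, 0.058) [374. 306.]
(0, 0.017, 0.058) [397.1 306. ]
(0, 0.017, 0.126) [366.6 395.8]
(0, 0.017, 0.126) [402.7 395.8]
(0, -0.017, 0.126) [368.3 524.6]
(0, -0.017, 0.126) [401.6 524.6]
```

```bash
cat > m.py <<'E'
from h import *
R=Rot.from_euler("z",.092).as_matrix(); rpy=[np.pi,0,np.pi/2+.092]
def W(x,z,y=0.): return R@[x,y,0]+[.5234,.1714,z]
def P(k):
    s=read_state();print(k,round(s["t"],2),"F",np.round(R.T@np.array(s["contact_force"]),1),"T",np.round(R.T@np.array(s["ft_torque"]),2),"loc",np.round(R.T@(np.array(s["tcp_pos"])-[.5234,.1714,0]),4),round(s["grip_width"],3))
    return s
E
python3 - <<'E'
from m import *
bot.movel(W(-.0485,.29),rpy,speed=.1)
bot.movel(W(-.0485,.260),rpy,speed=.06);bot.pause(.2);s=P("b");f0=s["contact_force"][2]
z=.260
while z>.235:
    z-=.001;bot.movel(W(-.0485,z),rpy,speed=.012);bot.pause(.04)
    s=read_state();print(round(z,4),round(s["tcp_pos"][2],4),np.round(s["contact_force"],1),round(s["t"],2))
    if s["contact_force"][2]-f0>2: break
P("c")
bot.movel(W(-.0485,z+.003),rpy,speed=.03);bot.pause(.1);P("u")
E
```

```text
b 12.93 F [ 0.6 -0.6 -1.3] T [0.03 0.   0.01] loc [-0.0483 -0.      0.2603] 0.085
0.259 0.259 [ 0.9  0.2 -1.1] 13.22
0.258 0.2579 [-1.3 -0.7 -1.4] 13.51
0.257 0.257 [ 0.5  0.2 -2.5] 13.8
0.256 0.256 [-0.2  0.3 -1. ] 14.09
0.255 0.255 [-0.1 -0.7 -1.7] 14.38
0.254 0.254 [ 0.3 -0.5 -1.3] 14.68
0.253 0.253 [ 0.2  0.2 -1.9] 14.97
0.252 0.252 [-0.   0.1 -1.3] 15.26
0.251 0.251 [ 0.4 -0.4 -1.3] 15.55
0.25 0.25 [ 0.1  0.8 -1.1] 15.84
0.249 0.2489 [-0.8 -0.4 -0.9] 16.13
0.248 0.248 [-0.4 -0.3 -0.8] 16.43
0.247 0.247 [-0.8  0.4 -1.5] 16.72
0.246 0.2459 [-0.4  0.5 -1.2] 17.01
0.245 0.2452 [-0.8  0.6  1.7] 17.3
c 17.3 F [-0.7  0.6  1.7] T [ 0.03  0.09 -0.02] loc [-0.0484 -0.      0.2452] 0.082
u 17.65 F [-0.6  0.4 -1.4] T [ 0.02 -0.02 -0.  ] loc [-0.0486  0.      0.248 ] 0.088
```

```bash
python3 - <<'E'
from m import *
bot.movel(W(-.085,.255),rpy,speed=.1)
bot.movel(W(-.085,.1771),rpy,speed=.1);P("low")
bot.movel(W(-.065,.1771),rpy,speed=.08);P("pre")
for x in (-.058,-.052,-.046,-.042):
    bot.movel(W(x,.1771),rpy,speed=.03);bot.pause(.05);s=P(x)
    F=R.T@np.array(s["contact_force"])
    if abs(F[0])>5 or abs(F[1])>4 or abs(F[2]+1.4)>4: print("STOP");break
c=eyes.capture("wrist");cv2.imwrite("pics/ins.png",cv2.resize(c["img"][100:350,180:500,::-1],(768,600),interpolation=cv2.INTER_CUBIC))
E
```

```text
low 19.1 F [-0.   0.2 -1.9] T [-0.01 -0.04 -0.01] loc [-8.460e-02 -1.000e-04  1.774e-01] 0.088
pre 19.5 F [ 0.6  0.2 -0.8] T [-0.04  0.    0.06] loc [-6.480e-02 -1.000e-04  1.772e-01] 0.087
-0.058 19.93 F [-0.4 -1.1 -1.7] T [ 0.02 -0.01  0.04] loc [-0.0581 -0.      0.1771] 0.084
-0.052 20.33 F [ 0.1  0.3 -0.7] T [0.02 0.03 0.04] loc [-5.200e-02 -1.000e-04  1.771e-01] 0.083
-0.046 20.73 F [ 0.5 -0.1  0. ] T [0.   0.04 0.03] loc [-0.046  -0.      0.1771] 0.084
-0.042 21.07 F [-0.3  0.8 -2. ] T [ 0.07 -0.02  0.03] loc [-0.042  -0.      0.1771] 0.088
```

View pics/ins.png

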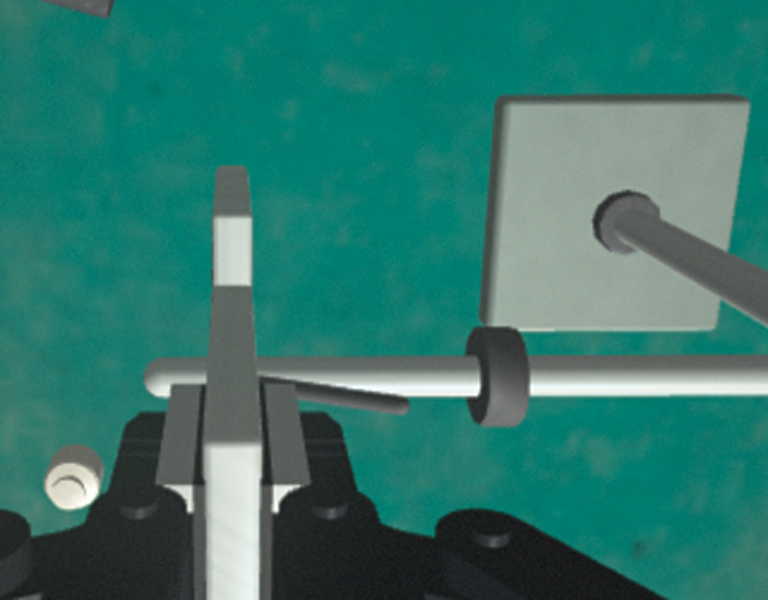

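```bash
python3 - <<'E'
from m import *
for x in (-.036,-.030,-.024,-.018,-.012,-.007,-.003,.0005):
    bot.movel(W(x,.1771),rpy,speed=.03);bot.pause(.05);s=P(x)
    F=R.T@np.array(s["contact_force"])
    if abs(F[0])>12 or abs(F[1])>5 or abs(F[2]+1.4)>15: print("STOP");break
c=eyes.capture("wrist");cv2.imwrite("pics/ins2.png",cv2.resize(c["img"][100:350,180:500,::-1],(768,600),interpolation=cv2.INTER_CUBIC))
E
```

```text
-0.036 21.52 F [-0.8  0.  -1.9] T [-0.01 -0.    0.  ] loc [-3.60e-02 -1.00e-04  1.77e-01] 0.086
-0.03 21.92 F [ 0.3 -0.3  1.5] T [ 0.05 -0.06  0.04] loc [-0.0294  0.      0.1774] 0.086
-0.024 22.32 F [-0.2  0.4  3.7] T [ 0.08 -0.02  0.01] loc [-0.0234  0.      0.1773] 0.089
-0.018 22.72 F [0.3 0.6 3. ] T [ 0.13 -0.08 -0.  ] loc [-0.0174  0.      0.1773] 0.087
-0.012 23.12 F [2.3 0.2 3.4] T [ 0.11 -0.48  0.06] loc [-0.0109 -0.      0.1774] 0.084
-0.007 23.48 F [1.6 0.3 1.8] T [ 0.03 -0.52 -0.04] loc [-0.0064 -0.      0.1773] 0.085
-0.003 23.82 F [ 0.3 -0.1 -1.1] T [-0.03  0.    0.01] loc [-3.500e-03 -1.000e-04  1.767e-01] 0.084
0.0005 24.13 F [-0.2  0.9 -2.1] T [-0.03  0.03  0.04] loc [ 5.00e-04 -1.00e-04  1.77e-01] 0.082
```

View pics/ins2.png

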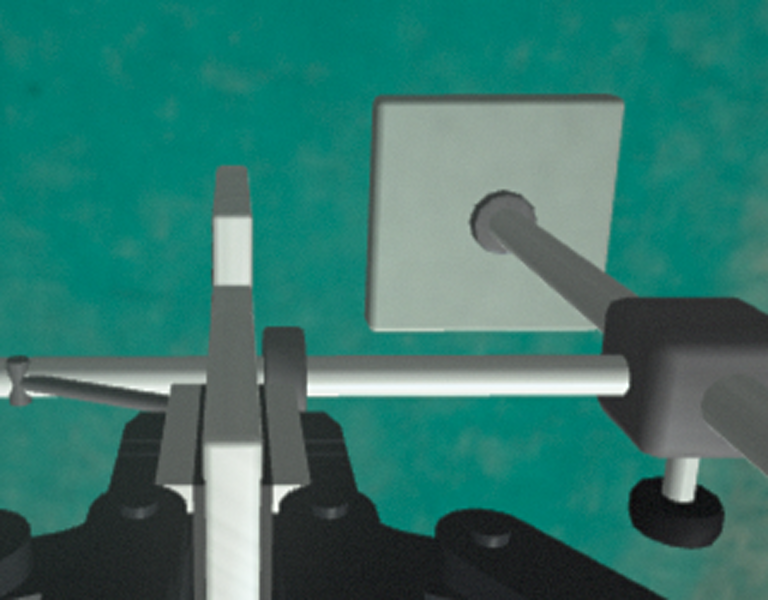

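```bash
python3 - <<'E'
from m import *
z=.1745;bot.movel(W(.0005,z),rpy,speed=.03)
while z>.168:
    z-=.0007;bot.movel(W(.0005,z),rpy,speed=.012);bot.pause(.08)
    s=P(round(z,4))
    if s["contact_force"][2]>1.5: break
bot.move_gripper(0.3);P("rel")
c=eyes.capture("wrist");cv2.imwrite("pics/rel.png",cv2.resize(c["img"][100:350,180:500,::-1],(768,600),interpolation=cv2.INTER_CUBIC))
E
```

```text
0.1738 24.77 F [ 0.9  0.7 -0.9] T [-0.02  0.02 -0.  ] loc [0.0005 0.     0.1738] 0.085
0.1731 25.1 F [ 0.7  0.3 -2. ] T [0.02 0.02 0.04] loc [0.0005 0.     0.1731] 0.087
0.1724 25.43 F [ 0.2  0.  -1.5] T [-0.03 -0.03 -0.03] loc [ 0.0006 -0.      0.1724] 0.088
0.1717 25.77 F [-1.4 -0.   2.9] T [-0.03  0.16  0.01] loc [ 0.0006 -0.      0.1719] 0.089
rel 26.08 F [-1.   0.3 -0.1] T [-0.   -0.01 -0.02] loc [0.0004 0.     0.1716] 0.302
```

View pics/rel.png

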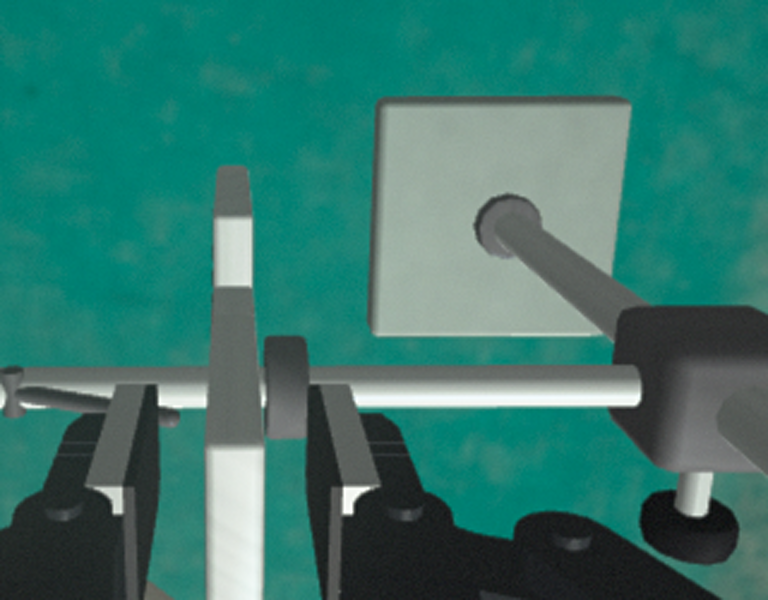

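The picture shows the plate hanging straight at about (235, 390). The latch end is sprung up at (175, 418) in front of it, the collar is behind it at (285, 385), and the fingers are clear on both sides. I'll retreat straight up, check, and hand in.

```bash
python3 - <<'E'
from m import *
bot.movel(W(.0004,.195),rpy,speed=.04);P(1)
bot.movel(W(.0004,.34),rpy,speed=.12);bot.pause(1.);P(2)
c=eyes.capture("wrist");cv2.imwrite("pics/fin.png",cv2.resize(c["img"][:,:,::-1],(784,588)))
E
```

```text
1 26.87 F [ 0.2 -0.5  0.1] T [-0.02 -0.02  0.06] loc [3.000e-04 1.000e-04 1.949e-01] 0.296
2 29.23 F [-0.1 -0.3  0.3] T [-0.   -0.05  0.02] loc [0.0004 0.     0.34  ] 0.297
```

View pics/fin.png

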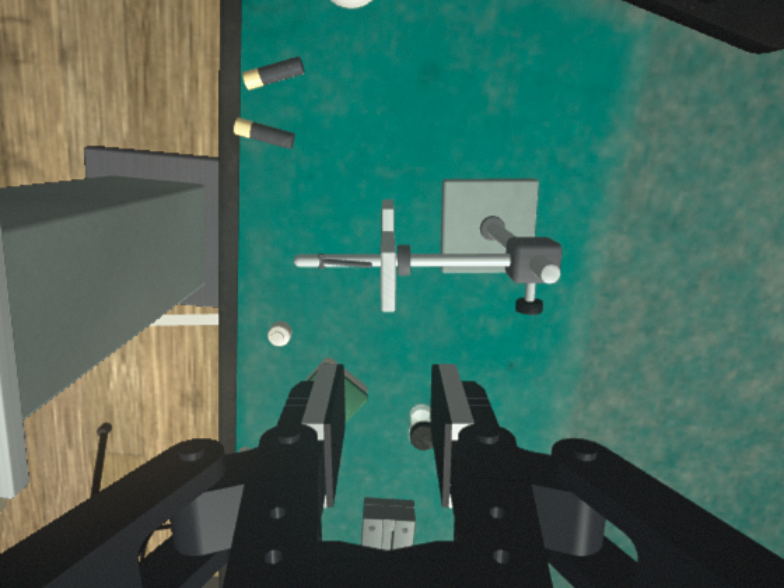

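The plate (388, 260) hangs upright between the latch (345, 263) and the collar (404, 260), and everything around it is undisturbed.

```bash
python3 -c "
from workcell import bot
print(bot.close_job())"
```

```text
the job is handed in; nothing more can be done
None
```

The gauge plate hangs on the arm between the sprung-up latch and the collar, marked face outward, and the job was handed in at about 29 s of the 54 s allowed; the highest wrist force I read was under 7 N, and the final picture shows nothing disturbed near the stand.

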